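# Snap the cap onto a touch-up applicator in its holder

## Task

Stand the uncapped orange-banded touch-up applicator upright, fully down, in the empty bore of the grey holder (the one with the orange ring). Then, so that its felt tip cannot dry out, put its orange cap on and press it down through the click until it is fully home; do not stop at the click, but keep pressing and finish with the gripper still pressing the cap firmly down, not letting go. Leave the blue and green applicators in their bores and do not shove the torch.

Things in the scene. Friction and masses are not known exactly. Their poses are not given: they have to be found in the camera images.
- applicator: uncapped applicator standing on the worktop, 0.09 kg: white round barrel 34 mm across, 85 mm high, foot tapering to 26 mm over its last 8 mm, orange band; above this shoulder a neck 23 mm wide, then a tapering grey felt tip, 17 mm wide on top, 104 mm above the foot. Four sprung nubs stand out 3 mm round the neck, 94 mm above the foot. Grip it by the barrel. Origin at the centre of its foot, z up along it
- shoulder (a point): centre of the applicator's barrel top, 85 mm above its foot. The cap slides on freely until its mouth is 13 mm above this; there the nubs resist with about 10 N for 4 mm, then it moves easily for 4 mm, then the nubs spring out behind the bead (the click, force drops) and it comes home with its mouth 1 mm above this point. A push of 15 to 20 N is right
- cap: loose orange snap cap standing on the worktop, open side down, 0.02 kg: ribbed, round, 35 mm across, 24 mm high, 18 mm deep inside, bore 26 mm at the mouth (a bead 4 mm high) and wider above. Fully home, its mouth is 86 mm above the applicator's foot. Origin at the centre of its open underside, z up through its closed top
- holder: grey block holder fixed to the worktop, 64 mm (its x) by 205 mm (its y), 43 mm high, with three round blind bores in a row along its y axis, at y = -65, 0 and 65 mm; each 36 mm across, 35 mm deep (floor 8 mm above the worktop). Two bores hold other applicators. Origin at the centre of its underside
- orange_ring: flat orange ring 50 mm across fixed on the holder's top round the empty bore; origin at the centre of the bore's mouth, 43 mm above the worktop
- blue_applicator: touch-up applicator, white round barrel 34 mm across with a blue band, its blue cap (35 mm across) on; 110 mm tall in all, standing in a bore of the holder, top 118 mm above the worktop; loose, to be left alone; origin at the centre of its foot, z up along the barrel
- green_applicator: touch-up applicator, white round barrel 34 mm across with a green band, its green cap (35 mm across) on; 110 mm tall in all, standing in a bore of the holder, top 118 mm above the worktop; loose, to be left alone; origin at the centre of its foot, z up along the barrel
- torch: small black torch lying on the worktop in front of the holder, 122 mm long along its y axis, 37 mm wide, 33 mm high, loose; origin under its middle
Things that resemble listed ones, but are neither listed nor needed, are in the scene too. Several things have the shape of the cap; the one meant has the colours described above.

How it is judged:
By the outcome, as a careful person would: the job done as asked, in the order asked, and still so for the second after the job is handed in, while the arm keeps its last pose, push and grip.
It also fails if it takes over 64 s, if anything falls off the work surface, if the arm or the gripper's body presses on something with over 40 N, if the wrist force passes 120 N, or if a joint passes its speed limit or range.

## Robot

A 6-joint arm with a two-finger parallel gripper is mounted at the origin on a cart in front of the work surface, level with it; the furniture and walls round the work are solid. World frame = base frame: x ahead of the robot, y to its left, z up, the work surface at z = 0. Lengths are in m, angles in rad, forces in N, time in s.
With the tool pointing down it reaches from about 0.4 to 0.825 m from the base axis. Payload 7 kg.
Tool frame: the origin (TCP) lies on the centre line of the jaws, within the pads' length; the fingertips stand 8 mm ahead of it and the grasp point (between the pads) lies 11 mm behind it; z points along the fingers, y is the line along which they close (so a half turn about z gives the same grasp; the last joint's range is limited). The gripper opens to 85 mm and grips with 20 to 120 N. Pads are 22 mm wide; open, the fingers measure 114 mm over their backs; the gripper's body (76 mm by 85 mm) begins 54 mm behind the grasp point. The pads swing forward as they close: fully open they stand 13 mm farther back than shut.
Start: joints at [1.466, 0.359, 0.012, 0, -1.224, -0.288], TCP at [0.258, 0.624, 0.239] pointing down, gripper open.
Joint ranges: [-3.07, 3.07], [-1.43, 2.12], [-1.02, 1.25], [-3.03, 1.67], [-3.05, -0], [-3.03, 3.03]. Speed limits (rad/s): [2.39, 2.39, 3.01, 3.14, 3.14, 3.14].

## Interface

Orientations are given as a unit quaternion [w, x, y, z].
In Python, from plant import robot gives the robot as it stands.
- The arm moves only by the tool drive_tool, never from a script. Its argument "plan" is one flat list of numbers, 5 for each row, row after row: the shift along the tool's x, y, z in m, then the turn about the tool's z in rad, then the closure in counts, from 0 (fully open) to 255 (shut). A call has 1 to 5 rows; each row shifts and turns the commanded pose from where the row before left it, along the tool's axes as they then stand; what a row does not reach is not made up. A row lasts 1/10 s, in which the tool goes at most 50 mm and 8.59 degrees, less where a joint would pass 70% of its speed; a pose out of reach is approached as far as the arm can. A call is refused whole if a number of a shift passes 0.05 or a number of a turn 0.15, either way. A call with a gripper value outside its range is refused whole. The fingers move at their own pace and stop on an object; "grip_force" is the grip in N (left out, the last holds). Time passes only in rows, so rows that do not move let the fingers close. It gives the time, the measured TCP pose, the force, the opening and the grip force at its end, in the units of the state.
- robot.read_state(): the state, without advancing time (a new reading comes with each control period).
- robot.capture(name): name is "scene" or "top" or "wrist"; returns (picture, depth): 400x640x3 uint8, red, green, blue; 400x640 float32, m along the optical axis (not along the pixel's ray), 0 where there is no reading.
- robot.camera_info(name): a dict with "intrinsics" (3x3 intrinsics, pixels), "R" (3x3) and "t" (3): a world point X has camera coordinates R X + t. Camera axes: x right, y down, z forward; pixel columns grow to the right and rows downward; lengths in m; the calibration is good to about 2 mm. A picture is of the moment at which its call begins: read the wrist's pose just before it. camera_info takes no time and is no camera call; for the wrist camera it gives the pose at the moment of the call.
- robot.hand_in(): hands the job in; it is judged then, once.
The state is a dict: "time": time; "qpos": joint angles; "qvel": joint speeds; "effort": joint torques, N m; "eef_pos": TCP position; "tcp_rot": TCP orientation; "ft_force": force on the tool from outside, world axes, zero at the start; "ft_torque": the same for the moment, N m; "opening": opening from 0.0 (shut) to 1.0 (fully open); "gripper_force": force on a finger pad.
Only numpy, scipy, OpenCV 4.12 (cv2) and the standard library are available. Lean on these libraries where they do the work, as an engineer would, in place of code of your own. Each camera call takes 0.05 s, during which the arm holds its last target. There are 200 camera calls.

## Working session

There is one attempt and no reset: what is moved stays moved. The work goes in short steps, Python scripts to look and compute and a tool call to move; the robot and the scene stay as the last step left them, time stands still between calls to the robot, and variables do not carry over. Pictures are saved under pics/ and viewed, at most 10 in all, crops included, and the job is handed in when it is done.

Besides the shell and the picture viewer there is one more tool, called as name(argument=value, ...) on one line, values as JSON. drive_tool: Moves the arm, as the interface text tells. Its arguments: {"type":"object","properties":{"plan":{"type":"array"},"grip_force":{"type":"number"}},"required":["plan"]}

```bash
mkdir -p pics
cat > h.py <<'E'
import numpy as np, cv2
from plant import robot
def cap(n,save=None):
    ci=robot.camera_info(n); p,d=robot.capture(n)
    if save: cv2.imwrite(f'pics/{save}.png',cv2.cvtColor(p,cv2.COLOR_RGB2BGR))
    return p,d,ci
def ray(ci,u,v,z):
    K,R,t=map(np.array,(ci['intrinsics'],ci['R'],ci['t']))
    o=-R.T@t; r=R.T@np.linalg.solve(K,[u,v,1]); return o+r*(z-o[2])/r[2]
def pts(ci,d):
    K,R,t=map(np.array,(ci['intrinsics'],ci['R'],ci['t']))
    v,u=np.mgrid[:400,:640]; c=np.stack([(u-K[0,2])/K[0,0]*d,(v-K[1,2])/K[1,1]*d,d],-1)
    return (c-t)@R
E
python3 - <<'E'
from h import *
s=robot.read_state(); print({k:np.round(v,3) for k,v in s.items()})
for n in ('top','scene'):
    p,d,ci=cap(n,n)
    print(n,np.round(ci['intrinsics'],1).tolist(),np.round(-np.array(ci['R']).T@ci['t'],3))
    np.save(f'{n}_d.npy',d)
E
python3 -c "
import cv2,numpy as np
a=cv2.imread('pics/top.png')
cv2.imwrite('pics/t2.png',a)"
```

```text
{'time': np.float64(0.0), 'qpos': array([ 1.466,  0.359,  0.011, -0.   , -1.224, -0.288]), 'qvel': array([ 0.002,  0.001,  0.   ,  0.   ,  0.001, -0.   ]), 'effort': array([ 0.0000e+00, -5.8331e+01,  2.9343e+01,  6.9370e+00, -6.0000e-03,
        0.0000e+00]), 'eef_pos': array([0.258, 0.623, 0.238]), 'tcp_rot': array([ 0.001,  0.981, -0.195, -0.   ]), 'ft_force': array([ 0.053, -0.944,  0.093]), 'ft_torque': array([-0.003,  0.014,  0.024]), 'gripper_force': np.float64(0.0), 'opening': np.float64(1.0)}
top [[454.0, 0.0, 316.3], [0.0, 454.0, 196.6], [0.0, 0.0, 1.0]] [0.459 0.019 1.06 ]
scene [[428.8, 0.0, 318.6], [0.0, 428.8, 192.5], [0.0, 0.0, 1.0]] [-0.066 -0.426  0.697]
```

View pics/top.png

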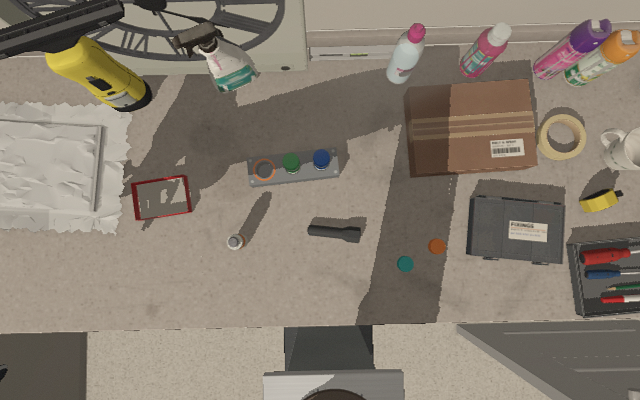

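View pics/scene.png

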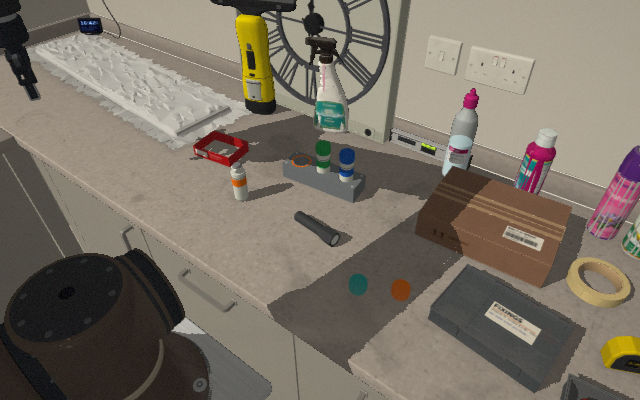

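The top view shows the applicator at about (235,241), the orange ring at (263,170), green and blue applicators at (291,162) and (321,158), the torch at (335,232), the orange cap at (437,246) and a teal decoy cap at (405,264). Next I'll localise these.

```bash
cat > m.py <<'E'
from h import *
p=cv2.cvtColor(cv2.imread('pics/top.png'),cv2.COLOR_BGR2HSV); d=np.load('top_d.npy'); ci=robot.camera_info('top')
P=pts(ci,d)
org=cv2.inRange(p,(4,120,60),(18,255,255))
def blob(m,box,z):
    u0,u1,v0,v1=box; k=np.zeros_like(m); k[v0:v1,u0:u1]=m[v0:v1,u0:u1]
    c=max(cv2.findContours(k,0,1)[0],key=cv2.contourArea); (u,v),r=cv2.minEnclosingCircle(c)
    e=cv2.fitEllipse(c); return np.round(e[0],1),np.round(e[1],1),np.round(ray(ci,*e[0],z),4)
print('cap',blob(org,(420,455,230,262),.024))
print('ring',blob(org,(245,280,150,190),.043))
hi=((P[...,2]>.05)&(d>0)).astype(np.uint8)*255
print('app>',blob(hi,(215,255,220,262),.085))
for z in (.08,.095,):
  m=(P[...,2]>z)&(d>0); m[:220]=0;m[262:]=0;m[:,:215]=0;m[:,255:]=0
  print(z,m.sum(),P[m].mean(0), P[m].max(0),P[m].min(0))
for n,b in (('gr',(280,305,145,180)),('bl',(308,335,142,180))):
  m=(P[...,2]>.1)&(d>0); k=np.zeros_like(m);k[b[2]:b[3],b[0]:b[1]]=1; m&=k; print(n,m.sum(),(P[m].max(0)+P[m].min(0))/2,P[m].mean(0),P[m].max(0)[2])
m=(P[...,2]>.012)&(d>0); m[:222]=0;m[250:]=0;m[:,:300]=0;m[:,370:]=0;print('torch',P[m].min(0),P[m].max(0))
E
python3 m.py
```

```text
cap (array([436.4, 246. ]), array([14.7, 17.3]), array([ 0.4294, -0.2427,  0.024 ]))
ring (array([263.7, 169.3]), array([21.2, 21.6]), array([0.6123, 0.1434, 0.043 ]))
app> (array([235.8, 241.3]), array([15.2, 17.8]), array([0.4519, 0.2006, 0.085 ]))
0.08 199 [0.4519005  0.20104561 0.09526897] [0.4676996  0.21941198 0.10771805] [0.43552739 0.18708744 0.08003264]
0.095 113 [0.45192657 0.2023651  0.10250855] [0.46353662 0.21484813 0.10771805] [0.44005647 0.19126726 0.09577914]
gr 233 [0.61716279 0.07716851 0.11287572] [0.61683861 0.07738903 0.11831794] 0.12450645435253052
bl 237 [0.6236022  0.01357869 0.11228942] [0.6227645  0.01318942 0.11839374] 0.1243464534843277
torch [ 0.44285921 -0.07205583  0.01307829] [0.486719   0.04951763 0.03802104]
```

drive_tool(plan=[0.034, 0.0316, 0, 0, 0, 0.034, 0.0316, 0, 0, 0, 0.034, 0.0316, 0, 0, 0, 0.034, 0.0316, 0, 0, 0, 0.034, 0.0316, 0, 0, 0])

```text
time: 0.6
eef_pos: [0.3553, 0.4106, 0.239]
tcp_rot: [0.0, 0.981, -0.195, -0.0]
ft_force: [0.8, -0.5, 0.4]
opening: 0.998
gripper_force: 0.0
```

drive_tool(plan=[0.034, 0.0316, 0, 0, 0, 0.034, 0.0316, 0, 0, 0, 0.034, 0.0316, 0, 0, 0, 0.034, 0.0316, 0, 0, 0, 0.034, 0.0316, 0, 0, 0])

```text
time: 1.1
eef_pos: [0.4517, 0.1996, 0.2393]
tcp_rot: [-0.0, 0.981, -0.195, -0.0]
ft_force: [0.4, 0.2, -0.5]
opening: 0.995
gripper_force: 0.0
```

drive_tool(plan=[0, 0, 0, 0.1364, 0, 0, 0, 0, 0.1364, 0, 0, 0, 0, 0.1364, 0, 0, 0, 0, 0.1364, 0])

```text
time: 1.5
eef_pos: [0.4514, 0.201, 0.239]
tcp_rot: [0.0, 0.89, -0.455, -0.0]
ft_force: [0.2, -0.5, 0.2]
opening: 1.004
gripper_force: 0.0
```

drive_tool(plan=[0, 0, 0, 0.1364, 0, 0, 0, 0, 0.1364, 0, 0, 0, 0, 0.1364, 0, 0, 0, 0, 0.1364, 0, 0, 0, 0, 0, 0])

```text
time: 2.0
eef_pos: [0.4513, 0.2013, 0.239]
tcp_rot: [0.0, 0.736, -0.677, -0.0]
ft_force: [-0.3, -0.5, -0.5]
opening: 1.003
gripper_force: 0.0
```

```bash
cat >> h.py <<'E'
from scipy.spatial.transform import Rotation as Ro
def st():
    s=robot.read_state(); w,x,y,z=s['tcp_rot']; R=Ro.from_quat([x,y,z,w]).as_matrix()
    print('t',round(float(s['time']),2),'p',np.round(s['eef_pos'],4),'x',np.round(R[:,0],3),'y',np.round(R[:,1],3),'z',np.round(R[:,2],3),'F',np.round(s['ft_force'],1),'op',round(float(s['opening']),3),'gf',s['gripper_force'],'q',np.round(s['qpos'],2))
    return np.array(s['eef_pos']),R
def to(target):
    p,R=st(); print('shift tool',np.round(R.T@(np.array(target)-p),4))
E
python3 -c "
from h import *
to([.452,.2015,.239]); p,d,ci=cap('wrist','w1'); print(np.round(-np.array(ci['R']).T@ci['t'],3)); np.savez('w1',d=d,**{k:np.array(ci[k]) for k in ('R','t','intrinsics')})"
```

```text
t 2.0 p [0.4513 0.2013 0.239 ] x [ 0.085 -0.996  0.   ] y [-0.996 -0.085  0.001] z [-0.001 -0.    -1.   ] F [-0.3 -0.5 -0.5] op 1.003 gf 0.0 q [ 0.82  0.06 -0.38 -0.   -1.14 -0.73]
shift tool [-0.0001 -0.0007  0.    ]
[0.458 0.134 0.374]
```

View pics/w1.png

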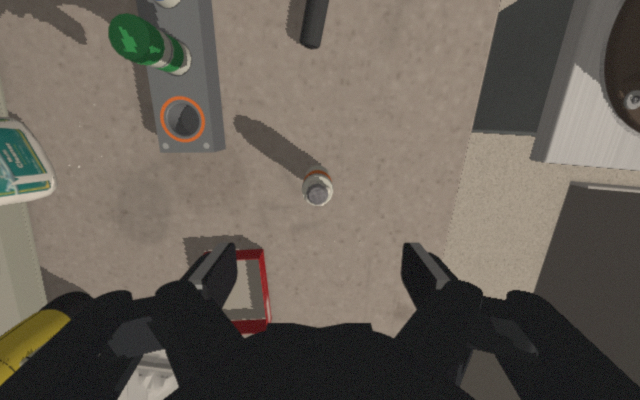

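The wrist view shows the applicator with its felt tip at about (317,194) between the jaws, and the ring at (183,119). I'll measure both here.

Run:
```python
from h import *
p=cv2.cvtColor(cv2.imread('pics/w1.png'),cv2.COLOR_BGR2HSV); f=np.load('w1.npz'); P=pts(f,f['d']); 
o=cv2.inRange(p,(4,120,60),(18,255,255)); k=np.zeros_like(o); k[85:155,150:215]=o[85:155,150:215]
c=max(cv2.findContours(k,0,1)[0],key=cv2.contourArea); e=cv2.fitEllipse(cv2.convexHull(c)); print('ring',e,ray(f,*e[0],.043))
m=np.zeros((400,640),bool); m[150:225,285:350]=1
for lo,hi in((.1,.12),(.079,.0885),(.03,.075)):
  q=P[m&(P[...,2]>lo)&(P[...,2]<hi)]; print(lo,len(q),q.mean(0),(q.min(0)+q.max(0))/2,np.ptp(q,0))
t=(m&(P[...,2]>.1)).astype(np.uint8)
c=max(cv2.findContours(t,0,1)[0],key=cv2.contourArea); e=cv2.fitEllipse(c); print(e,ray(f,*e[0],.104))
```

```text
ring ((182.04669189453125, 118.70985412597656), (42.217010498046875, 48.424835205078125), 140.46664428710938) [0.6147848  0.14328563 0.043     ]
0.1 325 [0.45411816 0.20396638 0.10348405] [0.45412541 0.20458951 0.10304424] [0.02176561 0.02140848 0.00608358]
0.079 280 [0.45425229 0.1988597  0.08495292] [0.45367729 0.20461086 0.08370844] [0.03278881 0.03289447 0.00853176]
0.03 153 [0.45457948 0.19081213 0.05559443] [0.45387959 0.19547785 0.052683  ] [0.03337564 0.01560511 0.04452418]
((316.48077392578125, 194.25747680664062), (18.958288192749023, 20.73375129699707), 101.25676727294922) [0.45420276 0.2038214  0.104     ]
```

drive_tool(plan=[-0.0016, -0.0028, 0.045, 0, 0, 0, 0, 0.045, 0, 0, 0, 0, 0.045, 0, 0, 0, 0, 0.035, 0, 0, 0, 0, 0.012, 0, 0])

```text
time: 2.55
eef_pos: [0.4523, 0.2016, 0.0537]
tcp_rot: [0.003, 0.738, -0.674, -0.0]
ft_force: [-0.0, -0.3, 0.0]
opening: 0.999
gripper_force: 0.0
```

drive_tool(plan=[0, 0, 0, 0, 110, 0, 0, 0, 0, 150, 0, 0, 0, 0, 180, 0, 0, 0, 0, 255, 0, 0, 0, 0, 255], grip_force=40)

```text
time: 3.05
eef_pos: [0.4548, 0.2039, 0.0586]
tcp_rot: [-0.001, 0.737, -0.675, 0.0]
ft_force: [-1.2, -0.3, 7.4]
opening: 0.389
gripper_force: 39.6
```

drive_tool(plan=[0, 0, 0, 0, 255, 0, 0, 0, 0, 255, 0, 0, 0, 0, 255])

```text
time: 3.35
eef_pos: [0.4549, 0.2039, 0.0586]
tcp_rot: [-0.001, 0.737, -0.675, 0.0]
ft_force: [-1.2, -0.1, 6.8]
opening: 0.388
gripper_force: 39.7
```

```bash
python3 -c "
from h import *
st()"
```

```text
t 3.35 p [0.4549 0.2039 0.0586] x [ 0.087 -0.996 -0.001] y [-0.996 -0.087 -0.002] z [ 0.002  0.002 -1.   ] F [-1.2 -0.1  6.8] op 0.388 gf 39.653857299126685 q [ 0.82  0.27 -0.6   0.   -0.7  -0.73]
```

drive_tool(plan=[0, 0, -0.02, 0, 255, 0, 0, -0.04, 0, 255, 0, 0, -0.02, 0, 255])

```text
time: 3.65
eef_pos: [0.455, 0.2039, 0.1403]
tcp_rot: [-0.002, 0.737, -0.675, 0.0]
ft_force: [0.3, 0.0, -0.9]
opening: 0.385
gripper_force: 40.0
```

drive_tool(plan=[0.015, -0.031, 0, 0, 255, 0.015, -0.031, 0, 0, 255, 0.015, -0.031, 0, 0, 255, 0.015, -0.031, 0, 0, 255, 0.0, 0, 0, 0, 255])

```text
time: 4.15
eef_pos: [0.5859, 0.153, 0.1371]
tcp_rot: [-0.0, 0.736, -0.676, 0.0]
ft_force: [-0.6, 0.4, -2.1]
opening: 0.391
gripper_force: 40.1
```

drive_tool(plan=[0, 0, 0, 0, 255, 0, 0, 0, 0, 255])

```text
time: 4.35
eef_pos: [0.5821, 0.1543, 0.1373]
tcp_rot: [0.0, 0.737, -0.676, -0.0]
ft_force: [0.7, -0.4, -0.9]
opening: 0.385
gripper_force: 40.1
```

```bash
python3 -c "
from h import *
st(); p,d,ci=cap('wrist','w2'); np.savez('w2',d=d,**{k:np.array(ci[k]) for k in ('R','t','intrinsics')})"
```

```text
t 4.35 p [0.5821 0.1543 0.1373] x [ 0.087 -0.996 -0.   ] y [-0.996 -0.087  0.   ] z [-0.001  0.    -1.   ] F [ 0.7 -0.4 -0.9] op 0.385 gf 40.12713893316686 q [ 0.58  0.32 -0.29 -0.   -0.96 -0.5 ]
```

View pics/w2.png

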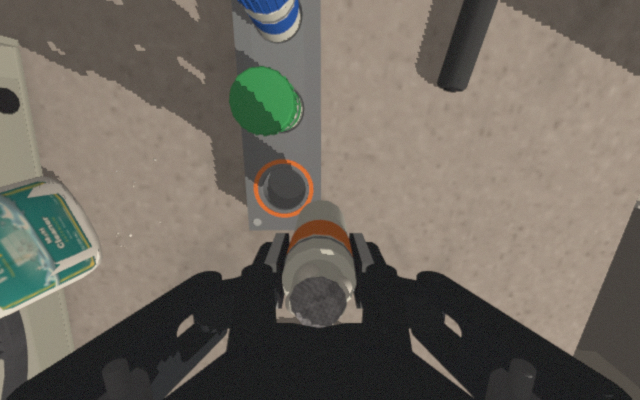

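The applicator hangs straight in the jaws with its tip at about (318,302). The ring is fully visible at about (284,188). I'll measure the tip relative to the ring.

Run:
```python
from h import *
p=cv2.cvtColor(cv2.imread('pics/w2.png'),cv2.COLOR_BGR2HSV); f=np.load('w2.npz'); P=pts(f,f['d'])
o=cv2.inRange(p,(4,120,60),(18,255,255)); k=np.zeros_like(o); k[155:221,245:325]=o[155:221,245:325]
c=max(cv2.findContours(k,0,1)[0],key=cv2.contourArea); e=cv2.fitEllipse(cv2.convexHull(c)); print('ring',e,ray(f,*e[0],.043))
q=P[165:170,245:250,2]
m=np.zeros((400,640),bool); m[225:335,270:370]=1
t=m&(P[...,2]>.176)&(P[...,2]<.19); c=max(cv2.findContours(t.astype(np.uint8),0,1)[0],key=cv2.contourArea); e=cv2.fitEllipse(c)
print(e,np.median(P[t][:,2]),np.percentile(P[t][:,2],95),ray(f,*e[0],.183))
g=cv2.inRange(p,(0,0,40),(180,70,120)); g[~m]=0; g[:275]=0; c=max(cv2.findContours(g,0,1)[0],key=cv2.contourArea); e=cv2.fitEllipse(c); print('grey',e,ray(f,*e[0],.183))
b=o.copy(); b[:221]=0; v,u=np.nonzero(b); print('band u',u.min(),u.max(),v.min(),v.max(), P[b>0].mean(0))
```

```text
ring ((282.9931335449219, 187.94085693359375), (57.70608901977539, 60.295860290527344), 115.15827178955078) [0.61449151 0.14325515 0.043     ]
((317.82073974609375, 299.2787170410156), (54.57966995239258, 60.45756912231445), 88.83533477783203) 0.18217995600978593 0.18364773922629876 [0.58377588 0.15042814 0.183     ]
grey ((318.5722961425781, 300.4677734375), (57.07814407348633, 95.21781158447266), 90.22308349609375) [0.5834525  0.15091327 0.183     ]
band u 287 351 221 253 [0.58334708 0.14089078 0.14056767]
```

drive_tool(plan=[0.0066, -0.0149, 0, 0, 255, 0.0066, -0.0149, 0, 0, 255, 0, 0, 0.013, 0, 255, 0, 0, 0.013, 0, 255, 0, 0, 0, 0, 255])

```text
time: 4.9
eef_pos: [0.6113, 0.1434, 0.1087]
tcp_rot: [0.002, 0.737, -0.676, -0.001]
ft_force: [-0.2, 1.0, -0.7]
opening: 0.385
gripper_force: 40.2
```

drive_tool(plan=[0, 0, 0, 0, 255])

```text
time: 5.0
eef_pos: [0.6128, 0.1438, 0.1108]
tcp_rot: [0.001, 0.737, -0.675, -0.0]
ft_force: [0.8, -1.0, -0.5]
opening: 0.386
gripper_force: 40.2
```

```bash
python3 -c "
from h import *
st(); a,d,ci=cap('wrist'); b,d2,c2=cap('scene')
np.savez('w3',p=a,d=d,**{k:np.array(ci[k]) for k in ('R','t','intrinsics')})
np.savez('s3',p=b,d=d2,**{k:np.array(c2[k]) for k in ('R','t','intrinsics')})
A=cv2.resize(a[130:400,200:440],None,fx=1.7,fy=1.7); B=cv2.resize(b[100:220,220:400],None,fx=2.2,fy=2.2)
c=np.zeros((460,810,3),np.uint8); c[:A.shape[0],:A.shape[1]]=A; c[:B.shape[0],410:410+B.shape[1]]=B[:,:400]
cv2.imwrite('pics/c3.png',c[...,::-1][:,:800])"
```

```text
t 5.0 p [0.6128 0.1438 0.1108] x [ 0.087 -0.996  0.001] y [-0.996 -0.087  0.001] z [-0.001 -0.001 -1.   ] F [ 0.8 -1.  -0.5] op 0.386 gf 40.16589398961514 q [ 0.54  0.39 -0.25  0.   -0.93 -0.45]
```

View pics/c3.png

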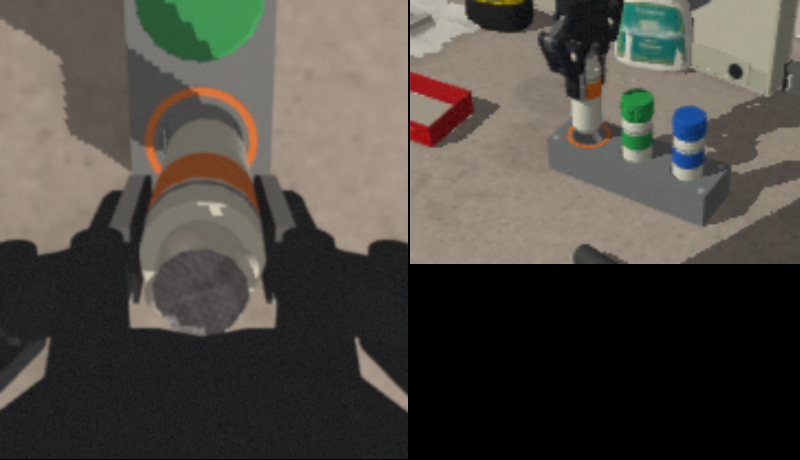

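The barrel is centred over the orange ring in both views: at about x=203 against 202 in the wrist crop, and 587 against 588 in the scene crop. I'll lower it slowly.

drive_tool(plan=[0, 0, 0.006, 0, 255, 0, 0, 0.006, 0, 255, 0, 0, 0.006, 0, 255, 0, 0, 0.004, 0, 255, 0, 0, 0, 0, 255])

```text
time: 5.6
eef_pos: [0.6137, 0.1436, 0.0885]
tcp_rot: [0.0, 0.737, -0.676, -0.0]
ft_force: [0.7, -0.3, -1.5]
opening: 0.39
gripper_force: 40.0
```

```bash
python3 -c "
from h import *
st()"
```

```text
t 5.6 p [0.6137 0.1436 0.0885] x [ 0.087 -0.996  0.   ] y [-0.996 -0.087  0.001] z [-0.001 -0.    -1.   ] F [ 0.7 -0.3 -1.5] op 0.39 gf 39.95422581676394 q [ 0.54  0.42 -0.27  0.   -0.88 -0.45]
```

drive_tool(plan=[0, 0, 0.006, 0, 255, 0, 0, 0.006, 0, 255, 0, 0, 0.004, 0, 255, 0, 0, 0.003, 0, 255, 0, 0, 0, 0, 255])

```text
time: 6.1
eef_pos: [0.6137, 0.1436, 0.0698]
tcp_rot: [0.0, 0.737, -0.676, -0.0]
ft_force: [0.8, -0.4, -1.2]
opening: 0.382
gripper_force: 39.9
```

drive_tool(plan=[0, 0, 0.002, 0, 255, 0, 0, 0.001, 0, 255, 0, 0, 0, 0, 255])

```text
time: 6.4
eef_pos: [0.6138, 0.1437, 0.0673]
tcp_rot: [-0.0, 0.737, -0.676, -0.0]
ft_force: [0.8, -1.2, -0.8]
opening: 0.383
gripper_force: 40.0
```

drive_tool(plan=[0, 0, 0.001, 0, 255, 0, 0, 0.001, 0, 255, 0, 0, 0, 0, 255])

```text
time: 6.7
eef_pos: [0.6139, 0.1438, 0.0667]
tcp_rot: [-0.0, 0.737, -0.676, 0.0]
ft_force: [-3.8, -0.7, 9.0]
opening: 0.382
gripper_force: 41.4
```

The force of 9 N at the expected height shows it is seated on the bore floor. I'll release and retract.

drive_tool(plan=[0, 0, 0, 0, 120, 0, 0, 0, 0, 80, 0, 0, 0, 0, 40, 0, 0, 0, 0, 20, 0, 0, 0, 0, 20])

```text
time: 7.2
eef_pos: [0.6137, 0.1437, 0.0651]
tcp_rot: [0.0, 0.737, -0.676, -0.0]
ft_force: [0.4, -1.0, 0.6]
opening: 0.921
gripper_force: 0.0
```

drive_tool(plan=[0, 0, -0.015, 0, 20, 0, 0, -0.03, 0, 20, 0, 0, -0.045, 0, 20, 0, 0, -0.045, 0, 20, 0, 0, 0, 0, 20])

```text
time: 7.7
eef_pos: [0.6171, 0.1448, 0.2077]
tcp_rot: [-0.005, 0.737, -0.675, 0.003]
ft_force: [-0.5, 0.2, -0.4]
opening: 0.922
gripper_force: 0.0
```

Run:
```python
from h import *
to([.43,-.243,.2]); p,d,f=cap('wrist','w4'); P=pts(f,d)
h=cv2.cvtColor(p,cv2.COLOR_RGB2HSV)
o=cv2.inRange(h,(4,120,60),(18,255,255)); n,l,s,c=cv2.connectedComponentsWithStats(o); print(s[s[:,4]>30])
t=(P[...,2]>.1)&(P[...,2]<.125); n,l,s,c=cv2.connectedComponentsWithStats(t.astype(np.uint8))
for i in range(1,n):
    if s[i,4]>60: print(s[i],c[i].round(1),ray(f,*c[i],.112),np.percentile(P[l==i][:,2],90), P[l==i].mean(0))
p,d,f=cap('top','t4')
```

```text
t 7.7 p [0.6171 0.1448 0.2077] x [ 0.088 -0.996 -0.003] y [-0.996 -0.088 -0.011] z [ 0.011  0.004 -1.   ] F [-0.5  0.2 -0.4] op 0.922 gf 0.0 q [ 0.54  0.31 -0.14  0.   -1.11 -0.45]
shift tool [0.3699 0.2205 0.0042]
[[     0      0    640    400 255581]
 [   301    162     46     38    308]
 [   309    173     32     12    100]]
[ 300    4   50   60 2242] [324.5  33.3] [0.62638288 0.01421128 0.112     ] 0.11930513197770215 [0.62628412 0.01587807 0.11742364]
[  0  41  31  15 293] [13.4 48.5] [0.86075667 0.04460599 0.112     ] 0.11872009716724852 [0.86233132 0.04440342 0.11034288]
[ 302  101   45   47 1583] [324.3 124. ] [0.62041731 0.07883633 0.112     ] 0.11925341873827057 [0.62047329 0.07888831 0.11824573]
[   0  159   34   97 1383] [ 10.2 200. ] [0.88898582 0.16725863 0.112     ] 0.11653182443375684 [0.89406595 0.1698182  0.10778672]
[310 185  31  30 634] [324.9 199.9] [0.61401302 0.14196946 0.112     ] 0.11277207113531128 [0.61392944 0.14262561 0.10971148]
[  25  205   96   87 2626] [ 85.9 241.3] [0.82765251 0.20100531 0.112     ] 0.12250475285536613 [0.82657612 0.2009743  0.11268925]
[   9  319   49   56 1055] [ 31.7 342.1] [0.89941624 0.32052364 0.112     ] 0.12248928612751678 [0.89821537 0.31958412 0.11290138]
```

View pics/w4.png

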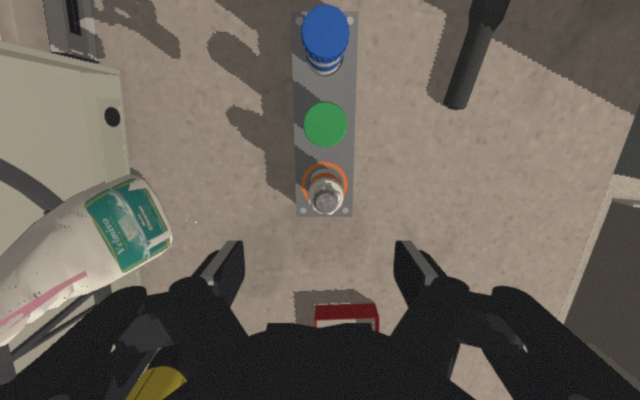

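The applicator stands upright in its bore with the tip at (325,200), and green (325,124) and blue (325,33) are undisturbed. Next is the cap.

drive_tool(plan=[0.037, 0.022, 0, 0, 0, 0.037, 0.022, 0, 0, 0, 0.037, 0.022, 0, 0, 0, 0.037, 0.022, 0, 0, 0, 0.037, 0.022, 0, 0, 0])

```text
time: 8.3
eef_pos: [0.5183, -0.0515, 0.1987]
tcp_rot: [0.001, 0.737, -0.676, -0.001]
ft_force: [0.2, 1.0, 0.1]
opening: 1.005
gripper_force: 0.0
```

drive_tool(plan=[0.037, 0.022, 0, 0, 0, 0.037, 0.022, 0, 0, 0, 0.037, 0.022, 0, 0, 0, 0.037, 0.022, 0, 0, 0, 0.037, 0.022, 0, 0, 0])

```text
time: 8.8
eef_pos: [0.4248, -0.2451, 0.199]
tcp_rot: [0.001, 0.737, -0.676, -0.001]
ft_force: [1.5, 0.0, -0.1]
opening: 0.998
gripper_force: 0.0
```

drive_tool(plan=[0, 0, 0, 0, 0, 0, 0, 0, 0, 0])

```text
time: 9.0
eef_pos: [0.4254, -0.2446, 0.199]
tcp_rot: [0.001, 0.736, -0.677, -0.001]
ft_force: [0.4, 0.4, -0.2]
opening: 1.002
gripper_force: 0.0
```

Run:
```python
from h import *
p,d,f=cap('wrist','w5'); P=pts(f,d)
h=cv2.cvtColor(p,cv2.COLOR_RGB2HSV); o=cv2.inRange(h,(4,120,60),(18,255,255))
c=max(cv2.findContours(o,0,1)[0],key=cv2.contourArea); e=cv2.fitEllipse(c); print(e,cv2.contourArea(c))
m=np.zeros_like(o); cv2.drawContours(m,[c],-1,255,-1); q=P[(m>0)]; print(np.percentile(q[:,2],[10,50,90])); t=q[q[:,2]>.02]; print((t.max(0)+t.min(0))/2,t.mean(0),np.ptp(t,0))
c0=ray(f,*e[0],.022); print(c0); to([c0[0],c0[1],.2])
```

```text
((314.15313720703125, 181.74427795410156), (29.977497100830078, 31.585124969482422), 0.22494840621948242) 741.5
[0.0197047  0.0242257  0.02516044]
[ 0.43116692 -0.26955084  0.17700035] [ 0.4313246  -0.24526162  0.02648122] [0.03465801 0.08439074 0.31375075]
[ 0.43123365 -0.24581861  0.022     ]
t 9.05 p [ 0.426  -0.244   0.1992] x [ 0.085 -0.996 -0.001] y [-0.996 -0.085  0.002] z [-0.002  0.    -1.   ] F [1.  1.  0.6] op 0.998 gf 0.0 q [-0.12  0.09 -0.44 -0.   -1.04  0.2 ]
shift tool [ 0.0022 -0.0051 -0.0008]
```

View pics/w5.png

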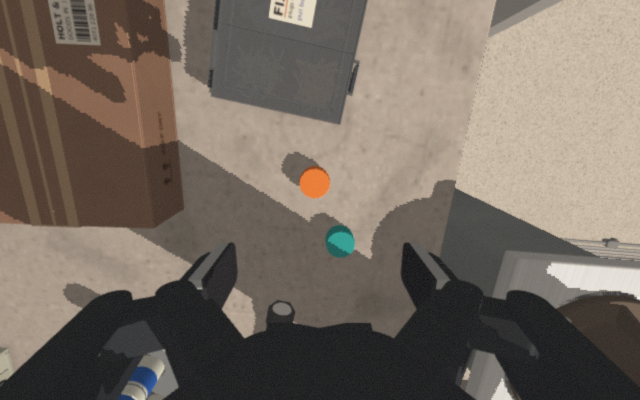

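The wrist view shows the orange cap at (314,182) and the teal decoy at (341,241), which is clear of the fingers. I'll descend on the cap.

drive_tool(plan=[0.0011, -0.0044, 0.045, 0, 0, 0, 0, 0.045, 0, 0, 0, 0, 0.045, 0, 0, 0, 0, 0.03, 0, 0, 0, 0, 0, 0, 0])

```text
time: 9.55
eef_pos: [0.4283, -0.243, 0.0313]
tcp_rot: [0.002, 0.738, -0.675, -0.004]
ft_force: [0.6, 0.8, 0.2]
opening: 0.998
gripper_force: 0.0
```

drive_tool(plan=[0, 0, 0, 0, 0, 0, 0, 0.01, 0, 40, 0, 0, 0.01, 0, 80, 0, 0, 0, 0, 80, 0, 0, 0, 0, 80])

```text
time: 10.05
eef_pos: [0.4311, -0.2447, 0.0155]
tcp_rot: [-0.0, 0.737, -0.676, 0.0]
ft_force: [0.4, 0.5, 0.1]
opening: 0.69
gripper_force: 0.0
```

Run:
```python
from h import *
to([.4305,-.2447,.012])
```

```text
t 10.05 p [ 0.4311 -0.2447  0.0155] x [ 0.087 -0.996  0.   ] y [-0.996 -0.087 -0.   ] z [ 0. -0. -1.] F [0.4 0.5 0.1] op 0.69 gf 0.0 q [-0.12  0.34 -0.64  0.   -0.59  0.21]
shift tool [-0.0001  0.0006  0.0035]
```

drive_tool(plan=[0, 0, 0.003, 0, 80, 0, 0, 0, 0, 120, 0, 0, 0, 0, 160, 0, 0, 0, 0, 255, 0, 0, 0, 0, 255], grip_force=60)

```text
time: 10.55
eef_pos: [0.4312, -0.2448, 0.0127]
tcp_rot: [-0.0, 0.737, -0.676, 0.0]
ft_force: [-1.4, 1.3, 5.9]
opening: 0.383
gripper_force: 59.3
```

drive_tool(plan=[0, 0, 0, 0, 255, 0, 0, 0, 0, 255, 0, 0, 0, 0, 255])

```text
time: 10.85
eef_pos: [0.4312, -0.2448, 0.0127]
tcp_rot: [-0.0, 0.737, -0.676, 0.0]
ft_force: [-2.4, -0.7, 6.2]
opening: 0.384
gripper_force: 59.3
```

drive_tool(plan=[0, 0, -0.02, 0, 255, 0, 0, -0.04, 0, 255, 0, 0, -0.045, 0, 255, 0, 0, -0.045, 0, 255, 0, 0, 0, 0, 255])

```text
time: 11.35
eef_pos: [0.4346, -0.2457, 0.1687]
tcp_rot: [-0.002, 0.737, -0.675, 0.005]
ft_force: [0.3, -0.1, -1.1]
opening: 0.382
gripper_force: 59.6
```

Run:
```python
from h import *
to([.614,.144,.165]); p,d,f=cap('wrist','w6'); P=pts(f,d)
h=cv2.cvtColor(p,cv2.COLOR_RGB2HSV); o=cv2.inRange(h,(4,120,60),(18,255,255))
c=max(cv2.findContours(o,0,1)[0],key=cv2.contourArea); e=cv2.fitEllipse(c); print(e,cv2.boundingRect(c))
m=np.zeros_like(o); cv2.drawContours(m,[c],-1,255,-1); q=P[(m>0)]; print(np.percentile(q,[5,50,95],axis=0))
```

```text
t 11.35 p [ 0.4346 -0.2457  0.1687] x [ 0.088 -0.996  0.004] y [-0.996 -0.088 -0.01 ] z [ 0.011 -0.003 -1.   ] F [ 0.3 -0.1 -1.1] op 0.382 gf 59.589245156385005 q [-0.12  0.12 -0.48  0.   -0.96  0.21]
shift tool [-0.3724 -0.2129  0.0044]
((318.8479919433594, 256.3879699707031), (68.41108703613281, 78.19358825683594), 0.7615649700164795) (285, 217, 68, 78)
[[ 0.42143591 -0.26200358  0.16409192]
 [ 0.43575904 -0.24941143  0.17996014]
 [ 0.44959323 -0.23198126  0.18106021]]
```

View pics/w6.png

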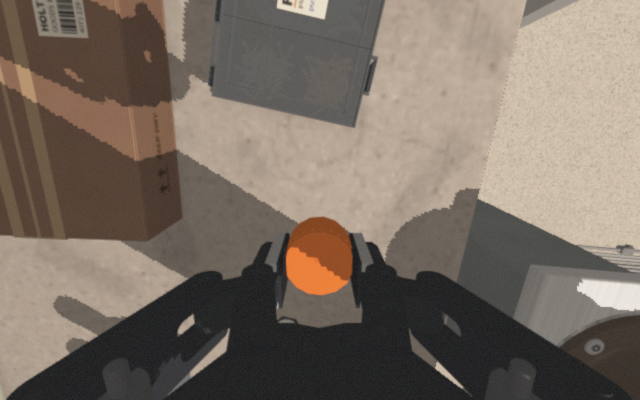

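The cap is held upright and centred between the pads, at about (319,256). I'll carry it to above the applicator.

drive_tool(plan=[-0.037, -0.021, 0, 0, 255, -0.037, -0.021, 0, 0, 255, -0.037, -0.021, 0, 0, 255, -0.037, -0.021, 0, 0, 255, -0.037, -0.021, 0, 0, 255])

```text
time: 11.9
eef_pos: [0.5195, -0.0497, 0.1614]
tcp_rot: [0.001, 0.737, -0.676, -0.0]
ft_force: [0.6, -0.9, -0.6]
opening: 0.384
gripper_force: 59.6
```

drive_tool(plan=[-0.037, -0.021, 0, 0, 255, -0.037, -0.021, 0, 0, 255, -0.037, -0.021, 0, 0, 255, -0.037, -0.021, 0, 0, 255, -0.037, -0.021, 0, 0, 255])

```text
time: 12.4
eef_pos: [0.6081, 0.1437, 0.161]
tcp_rot: [0.001, 0.737, -0.676, -0.0]
ft_force: [0.2, -0.3, 0.1]
opening: 0.382
gripper_force: 59.6
```

drive_tool(plan=[0, 0, 0, 0, 255, 0, 0, 0, 0, 255])

```text
time: 12.6
eef_pos: [0.6076, 0.1428, 0.1604]
tcp_rot: [0.001, 0.738, -0.675, -0.001]
ft_force: [-0.2, 0.0, -0.4]
opening: 0.378
gripper_force: 59.6
```

Run:
```python
from h import *
to([.6138,.1437,.1665]); p,d,f=cap('wrist','w7'); P=pts(f,d); z0=robot.read_state()['eef_pos'][2]
h=cv2.cvtColor(p,cv2.COLOR_RGB2HSV); o=cv2.inRange(h,(4,120,60),(18,255,255))
c=max(cv2.findContours(o[:320],0,1)[0],key=cv2.contourArea); print(cv2.boundingRect(c))
m=np.zeros_like(o); cv2.drawContours(m,[c],-1,255,-1)
t=((m>0)&(P[...,2]>z0+.0113-.004)).astype(np.uint8); c=max(cv2.findContours(t,0,1)[0],key=cv2.contourArea); e=cv2.fitEllipse(c); print(e,ray(f,*e[0],z0+.0113))
```

```text
t 12.6 p [0.6076 0.1428 0.1604] x [ 0.088 -0.996  0.001] y [-0.996 -0.088  0.003] z [-0.003 -0.001 -1.   ] F [-0.2  0.  -0.4] op 0.378 gf 59.62922616396099 q [ 0.54  0.34 -0.21 -0.   -1.03 -0.45]
shift tool [-0.0004 -0.0062 -0.0061]
(285, 217, 68, 78)
((318.884765625, 261.7292785644531), (64.62611389160156, 68.18028259277344), 86.94745635986328) [0.60857565 0.14171921 0.1721309 ]
```

drive_tool(plan=[-0.0004, -0.0062, 0, 0, 255, 0, 0, 0.015, 0, 255, 0, 0, 0.01, 0, 255, 0, 0, 0.006, 0, 255, 0, 0, 0, 0, 255])

```text
time: 13.15
eef_pos: [0.6138, 0.1423, 0.1303]
tcp_rot: [0.001, 0.737, -0.676, -0.0]
ft_force: [-0.6, 0.1, -0.2]
opening: 0.385
gripper_force: 59.6
```

drive_tool(plan=[0, 0, 0, 0, 255])

```text
time: 13.25
eef_pos: [0.6145, 0.1428, 0.1315]
tcp_rot: [0.0, 0.737, -0.676, 0.0]
ft_force: [1.0, 0.5, -0.8]
opening: 0.378
gripper_force: 59.6
```

drive_tool(plan=[-0.001, 0.0006, 0, 0, 255, 0, 0, 0.004, 0, 255, 0, 0, 0.003, 0, 255, 0, 0, 0.003, 0, 255, 0, 0, 0, 0, 255], grip_force=80)

```text
time: 13.75
eef_pos: [0.6134, 0.1439, 0.1207]
tcp_rot: [0.0, 0.737, -0.676, -0.0]
ft_force: [1.0, -0.5, -0.3]
opening: 0.378
gripper_force: 79.2
```

```bash
python3 -c "
from h import *
st(); a,d,ci=cap('wrist'); b,d2,c2=cap('scene')
A=cv2.resize(a[130:330,200:440],None,fx=1.7,fy=1.7); B=cv2.resize(b[100:220,220:400],None,fx=2.2,fy=2.2)
c=np.zeros((460,810,3),np.uint8); c[:A.shape[0],:A.shape[1]]=A; c[:B.shape[0],410:410+B.shape[1]]=B[:,:400]
cv2.imwrite('pics/c8.png',c[...,::-1][:350,:800])"
```

```text
t 13.75 p [0.6134 0.1439 0.1207] x [ 0.087 -0.996  0.   ] y [-0.996 -0.087  0.001] z [-0.001 -0.    -1.   ] F [ 1.  -0.5 -0.3] op 0.378 gf 79.24592172726989 q [ 0.54  0.38 -0.24 -0.   -0.95 -0.45]
```

View pics/c8.png

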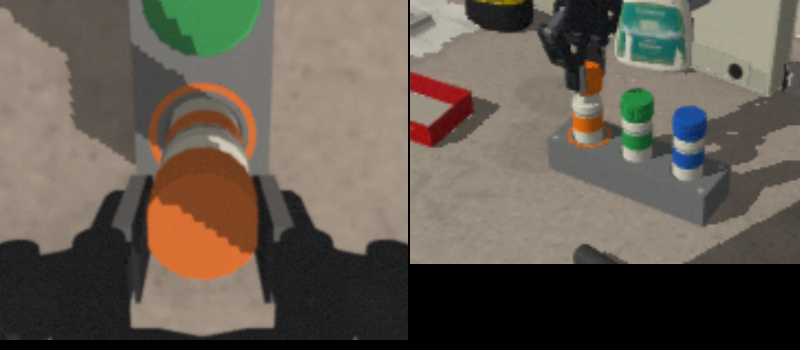

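The cap is over the tip, in line with the barrel in both crops, and there is no side force. Now I'll press in small steps.

drive_tool(plan=[0, 0, 0.001, 0, 255, 0, 0, 0.001, 0, 255, 0, 0, 0.001, 0, 255, 0, 0, 0, 0, 255])

```text
time: 14.25
eef_pos: [0.6136, 0.144, 0.1182]
tcp_rot: [0.0, 0.737, -0.676, -0.0]
ft_force: [-0.5, -0.3, -0.3]
opening: 0.376
gripper_force: 79.3
```

drive_tool(plan=[0, 0, 0.001, 0, 255, 0, 0, 0.001, 0, 255, 0, 0, 0, 0, 255])

```text
time: 14.55
eef_pos: [0.6145, 0.1443, 0.1172]
tcp_rot: [-0.001, 0.737, -0.676, 0.001]
ft_force: [0.2, -0.9, 4.8]
opening: 0.372
gripper_force: 80.0
```

drive_tool(plan=[0, 0, 0.001, 0, 255, 0, 0, 0.001, 0, 255, 0, 0, 0.001, 0, 255, 0, 0, 0, 0, 255])

```text
time: 14.95
eef_pos: [0.6158, 0.1447, 0.1159]
tcp_rot: [-0.002, 0.737, -0.675, 0.001]
ft_force: [-0.3, -0.6, 10.1]
opening: 0.371
gripper_force: 80.7
```

drive_tool(plan=[0, 0, 0.001, 0, 255, 0, 0, 0.001, 0, 255, 0, 0, 0, 0, 255])

```text
time: 15.25
eef_pos: [0.6135, 0.144, 0.1111]
tcp_rot: [0.0, 0.737, -0.676, -0.0]
ft_force: [0.4, 0.1, -0.7]
opening: 0.377
gripper_force: 79.6
```

drive_tool(plan=[0, 0, 0.001, 0, 255, 0, 0, 0.001, 0, 255, 0, 0, 0.001, 0, 255, 0, 0, 0.001, 0, 255, 0, 0, 0, 0, 255])

```text
time: 15.75
eef_pos: [0.6137, 0.144, 0.1072]
tcp_rot: [0.0, 0.737, -0.676, -0.0]
ft_force: [0.8, 0.5, -0.1]
opening: 0.37
gripper_force: 79.7
```

drive_tool(plan=[0, 0, 0.001, 0, 255, 0, 0, 0.001, 0, 255, 0, 0, 0, 0, 255])

```text
time: 16.05
eef_pos: [0.6149, 0.1444, 0.107]
tcp_rot: [-0.001, 0.737, -0.676, 0.001]
ft_force: [-1.1, 0.1, 7.9]
opening: 0.375
gripper_force: 80.8
```

drive_tool(plan=[0, 0, 0.001, 0, 255, 0, 0, 0.001, 0, 255, 0, 0, 0, 0, 255])

```text
time: 16.35
eef_pos: [0.6163, 0.1448, 0.1069]
tcp_rot: [-0.003, 0.738, -0.675, 0.002]
ft_force: [-2.0, -0.4, 17.6]
opening: 0.378
gripper_force: 81.7
```

drive_tool(plan=[0, 0, 0, 0, 255, 0, 0, 0, 0, 255, 0, 0, 0, 0, 255])

```text
time: 16.65
eef_pos: [0.6162, 0.1447, 0.1069]
tcp_rot: [-0.003, 0.738, -0.675, 0.002]
ft_force: [-1.9, -1.3, 17.8]
opening: 0.378
gripper_force: 81.7
```

The cap is at its home height (TCP 0.1069, mouth about 0.094), with a steady 18 N push and the grip held. Handing in.

```bash
python3 -c "
from h import *
st(); print(robot.hand_in())"
```

```text
t 16.65 p [0.6162 0.1447 0.1069] x [ 0.088 -0.996 -0.001] y [-0.996 -0.088 -0.006] z [ 0.006  0.001 -1.   ] F [-1.9 -1.3 17.8] op 0.378 gf 81.72660326119512 q [ 0.54  0.4  -0.26  0.   -0.91 -0.45]
the job is handed in; nothing more can be done
None
```

Handed in at 16.65 s: the applicator is seated in the ringed bore and its orange cap is pressed through the click to its home height, with the gripper still pushing down at about 18 N; the verdict was not shown.

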